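Drag the key dish out of the foyer hutch with a pull hook

TASK

The orange key dish is stuck at the back of the little hutch: swing the hutch door out of the way, reach in with the pull hook and drag the dish out until it stands upright and wholly on the leather mat, touching the dish with nothing but the hook. Then set the hook down on the credenza clear of the dish and push the hutch door fully shut. Leave all the other things where they are.

Things in the scene. Friction and masses are not known exactly. Their poses are not given: they have to be found in the camera images.
- hutch: Low fixed wooden hutch; origin: centre of underside. Mouth faces its own -x (about world +y). Depth: own x -125 (mouth) to +125; inside clear width: own y -125 to +125; side walls 12 thick, 105 high. No floor or sill (things inside stand on the credenza), back lip 30 high. Roof: open row of brass rods 42 apart, underside at 105, top 115, so no hand can reach in from above.
- hutch_door (a joint): Hutch's swing door, rad: 0 = shut, grows as it opens outwards (to hutch -x), up to 2.5. Starts ajar, stays where it is left, friction about 0.1 N m. Shut, its mid-plane lies at hutch x = -131.
- door_hinge (a point): On the door's vertical hinge line, 52 above the credenza, at hutch x -131, y +131. The panel runs from here to door_edge: 256 wide, 12 thick, from 4 to 100 above the credenza, no protruding handle.
- door_edge (a point): Middle of the door's free edge, 256 from the hinge, 52 above the credenza.
- mat: Square leather mat lying on the credenza in front of the hutch, 180 x 180 (own x and y), 1.5 thick, flush enough to slide over. Origin at its centre.
- dish_center (a point): Centre, half-way up, of the round orange ceramic key dish at the back of the hutch: open-topped, 84 diameter at the rim, 68 at the foot, 34 high, wall 4, inner floor 6 above its underside, about 0.2 kg, upright. At 12 above its underside the inside is about 68 wide, so the axis of the hook's 8 mm rod can go 30 off centre. z up.
- hook_grip (a point): Centre of the pull hook's wooden block handle, 32.5 above its underside. Block 110 long (own x), 28 wide (own y), 65 high, standing by itself on the credenza. A straight steel shank 8 thick runs from its front along +x, axis 52 above the underside, to 260 from this point, then turns straight down. 0.3 kg, balance point about 20 in front of this point.
- hook_tip (a point): Lowest point of the hook's down-turned end (an upright 8 mm rod), 260 in front (+x) of hook_grip, 10 above the underside of the block; the shank's underside is 38 above this point.
- jar_center (a point): Centre, half-way up, of the small lidded glass jar, upright cylinder 52 diameter, 75 high; stands just inside the hutch's mouth at one side. Not part of the job: leave it where it is.
- jigger_center (a point): Centre, half-way up, of the small steel spirit jigger, upright, waisted, 40 diameter, 60 high; stands just inside the hutch's mouth at the other side. Not part of the job: leave it where it is.
- flashlight_center (a point): Centre, half-way up, of the matte black flashlight lying down, 130 long, 34 wide and high, its length along its own x; on the credenza. Not part of the job: leave it where it is.
- opener_center (a point): Centre, half-way up, of the flat steel bottle opener lying down, 122 long (along its own x), 36 wide, 5 thick; on the credenza. Not part of the job: leave it where it is.
- diffuser_center (a point): Centre, half-way up, of the amber glass reed diffuser, upright, 52 diameter, glass 92 high with thin reeds up to 165; on the credenza. Not part of the job: leave it where it is.
- case_center (a point): Centre, half-way up, of the grey spectacle case, 155 x 62 x 42 high, long along its own x; on the credenza. Not part of the job: leave it where it is.
Things that resemble listed ones, but are neither listed nor needed, are in the scene too. What is shaped like the part that bears dish_center but green or turquoise is not meant.

How it is judged:
By the outcome, as a careful person would: the job done as asked, in the order asked, and still so for the second after the job is handed in, with the robot touching nothing.
It also fails if it takes over 72 s, if anything falls off the work surface, if the arm or the gripper's body presses on something with over 40 N, if the wrist force passes 120 N, or if a joint passes its speed limit or range.

ROBOT

A 6-joint arm with a two-finger parallel gripper is mounted at the origin on the work surface. World frame = base frame: x ahead of the robot, y to its left, z up, the work surface at z = 0. Lengths are in mm, angles in rad, forces in N, time in s.
With the tool pointing down it reaches from about 325 to 850 mm from the base axis. Payload 15.5 kg.
Tool frame: the origin (TCP) lies midway between the tips of the shut fingers; the grasp point (between the pads) lies 19 mm behind it; z points along the fingers, y is the line along which they close (so a half turn about z gives the same grasp; the last joint's range is limited). The gripper opens to 91 mm and grips with 3 to 60 N. Pads are 32 mm wide; open, the fingers measure 118 mm over their backs; the gripper's body (76 mm by 178 mm) begins 60 mm behind the grasp point.
Start: joints at [-1.351, 0.494, 1.345, -0, 1.302, -0.096], TCP at [193.518, -594.287, 192.915] pointing down, gripper open.
Joint ranges: [-2.91, 2.91], [-0.82, 2.16], [0.22, 2.67], [-1.22, 4.37], [0.12, 2.79], [-3.08, 3.08]. Speed limits (rad/s): [1.89, 1.89, 2.57, 3.01, 3.01, 3.01].

INTERFACE

Orientations are given as a unit quaternion [x, y, z, w].
In Python, from cell import ctrl, vision, order, models gives the robot as it stands. The module is installed in compiled form; this text tells all that it offers.
- The arm moves only by the tool apply_moves, never from a script. Its argument "moves" is a list of rows, each an object with "dp": the shift along the tool's x, y, z in mm, a list of three; "twist": the turn, a rotation vector about the tool's x, y, z in rad, a list of three. A call has 1 to 5 rows; each row is the pose to reach, as a shift and turn from the pose commanded when the call began, along the tool's axes at that moment; what a row does not reach only later rows make up. A row lasts 1/10 s, in which the tool goes at most 50 mm and 8.59 degrees, less where a joint would pass 70% of its speed; a pose out of reach is approached as far as the arm can. A call with a gripper value outside its range is refused whole. "fingers" is the opening, from -1 (shut) to 1 (fully open), set as the call begins (left out, the last holds). The fingers move at their own pace and stop on an object; "force" is the grip in N (left out, the last holds). Time passes only in rows, so rows that repeat a pose let the fingers close. It gives the time, the measured TCP pose, the force, the opening and the grip force at its end, in the units of the state.
- ctrl.state(): the state, without advancing time (a new reading comes with each control period).
- vision.capture(name): name is "scene" or "top" or "wrist"; returns the picture (384x512x3 uint8, blue, green, red); there is no depth.
- vision.camera_info(name): a dict with "fx", "fy", "cx", "cy" (pixels), "cam_to_world" (4x4, takes a point from camera to world coordinates). Camera axes: x right, y down, z forward; pixel columns grow to the right and rows downward; lengths in mm; the calibration is good to about 2 mm. The wrist camera is an equidistant fisheye: a pixel r from the principal point sees the ray r / f radians off the axis. A picture is of the moment at which its call begins: read the wrist's pose just before it. camera_info takes no time and is no camera call; for the wrist camera it gives the pose at the moment of the call.
- order.finish_job(): hands the job in; it is judged then, once.
Trained networks look in the newest picture that a camera, given by its name, has taken for a name from the list of things; names that differ only in an ending like _2 or _b are one class to them, and where a whole thing is asked for, a point or a joint stands for the part that bears it (a point fixed in the world has none). Each returns a list of dicts, best first, with "p" (0 to 1); they miss things now and then, are a little off and sometimes report something else, mostly with a low value. They report only what shows in the picture. A call takes as long as a camera call. They do not tell look-alikes from the thing itself.
- models.regions_of(camera, query): "mask" (384x512 bool, what is visible of it).
- models.pinpoint(camera, query): "position" ([x, y, z] in mm, in the coordinates of the camera as it stood for that picture, good to about 4 mm: a listed point, or the origin of a listed thing).
The state is a dict: "t": time; "joints": joint angles; "qd": joint speeds; "effort": joint torques, N m; "position": TCP position; "tool_rot": TCP orientation; "contact_force": force on the tool from outside, world axes, zero at the start; "torque": the same for the moment, N m; "width": opening from 0.0 (shut) to 1.0 (fully open); "grip_force": force on a finger pad.
Only numpy, scipy, OpenCV 4.12 (cv2) and the standard library are available. Lean on these libraries where they do the work, as an engineer would, in place of code of your own. Each camera call takes 0.05 s, during which the arm holds its last target. There are 200 camera calls.

## Working session

There is one attempt and no reset: what is moved stays moved. The work goes in short steps, Python scripts to look and compute and a tool call to move; the robot and the scene stay as the last step left them, time stands still between calls to the robot, and variables do not carry over. Pictures are saved under pics/ and viewed, at most 10 in all, crops included, and the job is handed in when it is done.

Besides the shell and the picture viewer there is one more tool, called after "Emit:" as name(argument=value, ...), one argument or row to a line, values as JSON. apply_moves: Moves the arm, as the interface text tells. Its arguments: {"type":"object","properties":{"moves":{"type":"array","items":{"type":"object","properties":{"dp":{"type":"array","items":{"type":"number"}},"twist":{"type":"array","items":{"type":"number"}}}}},"fingers":{"type":"number"},"force":{"type":"number"}},"required":["moves"]}

```bash
mkdir -p pics; ls
cat > h.py <<'E'
import numpy as np, cv2
from cell import ctrl, vision, order, models
from scipy.spatial.transform import Rotation as R
def w(cam,p,T=None):
    T=np.array(vision.camera_info(cam)["cam_to_world"]) if T is None else T
    return (T@np.append(p,1))[:3]
def pin(cam,q,n=3):
    r=[(round(d["p"],2),np.round(w(cam,d["position"])).tolist()) for d in models.pinpoint(cam,q)[:n]]
    return r
def st():
    s=ctrl.state(); print(s["t"],np.round(s["position"],1),np.round(s["tool_rot"],3),np.round(s["contact_force"],1),round(s["width"],3),s["grip_force"])
    return s
E
python3 - <<'E'
from h import *
st()
for c in("scene","top"):
    im=vision.capture(c); cv2.imwrite(f"pics/{c}0.png",im)
    for q in ["hutch","door_hinge","door_edge","mat","dish_center","hook_grip","hook_tip","jar_center","jigger_center"]:
        print(c,q,pin(c,q))
st()
for c in("scene","top"):
    i=vision.camera_info(c);print(c,i["fx"],i["cx"],i["cy"],np.round(i["cam_to_world"],3).tolist())
E
```

```text
pics
0.0 [ 193.4 -593.9  192.3] [ 0.988  0.157 -0.    -0.001] [ 0.  -0.8  0.4] 1.003 0.0
scene hutch [(0.83, [538.0, -376.0, -1.0]), (0.43, [670.0, 342.0, 21.0]), (0.4, [421.0, -128.0, 51.0])]
scene door_hinge [(0.69, [659.0, -234.0, 54.0])]
scene door_edge [(0.71, [419.0, -129.0, 52.0])]
scene mat [(0.88, [511.0, 120.0, 8.0])]
scene dish_center [(0.85, [571.0, -593.0, 16.0]), (0.76, [552.0, -424.0, 19.0]), (0.6, [442.0, -609.0, 16.0])]
scene hook_grip []
scene hook_tip [(0.8, [493.0, 51.0, 11.0])]
scene jar_center [(0.71, [442.0, -317.0, 38.0]), (0.45, [495.0, 52.0, 10.0])]
scene jigger_center [(0.69, [659.0, -235.0, 52.0])]
top hutch [(0.67, [539.0, -381.0, -2.0])]
top door_hinge [(0.73, [658.0, -240.0, 51.0])]
top door_edge [(0.69, [419.0, -136.0, 54.0])]
top mat [(0.89, [514.0, 122.0, -2.0]), (0.32, [727.0, 149.0, 12.0])]
top dish_center [(0.96, [573.0, -595.0, 13.0]), (0.7, [448.0, -612.0, 16.0]), (0.67, [558.0, -428.0, 14.0])]
top hook_grip [(0.59, [500.0, 311.0, 37.0])]
top hook_tip [(0.56, [496.0, 51.0, 12.0])]
top jar_center [(0.77, [441.0, -314.0, 39.0])]
top jigger_center [(0.56, [726.0, 147.0, 15.0]), (0.4, [624.0, -281.0, 27.0])]
1.0 [ 193.5 -594.3  192.9] [0.988 0.157 0.    0.   ] [-0.4 -0.4 -0.2] 1.005 0.0
scene 354.92012282585387 254.4407697837798 192.28933710205666 [[-0.334, 0.569, -0.751, 1317.551], [0.943, 0.217, -0.254, 127.513], [0.018, -0.793, -0.609, 686.269], [0.0, 0.0, 0.0, 1.0]]
top 378.95479235638174 253.1292302245129 195.59832782546977 [[-0.029, -0.988, 0.151, 393.857], [-1.0, 0.029, -0.003, -102.576], [-0.001, -0.151, -0.988, 1171.067], [0.0, 0.0, 0.0, 1.0]]
```

View pics/top0.png

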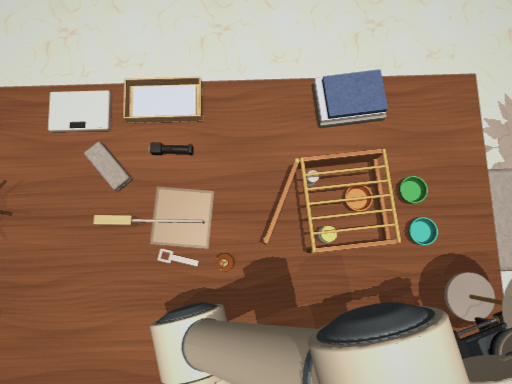

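View pics/scene0.png

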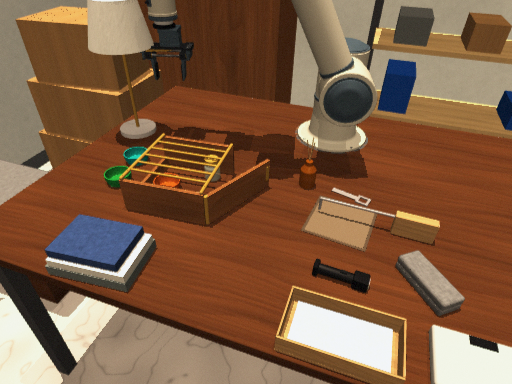

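Candidates for the dish in the top view are orange (358,198) inside the hutch, green (413,189) and turquoise (423,231) behind it. I choose the orange one. The only hook is at (112,219)→(203,221). The door runs from (297,160) to (266,241). I'll check this in one close crop.

Run:
```python
from h import *
im=cv2.imread("pics/top0.png")
cv2.imwrite("pics/crop.png",cv2.resize(im[130:270,250:450],None,fx=4,fy=4,interpolation=cv2.INTER_CUBIC)[:, :800])
```

```text
(no output)
```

View pics/crop.png

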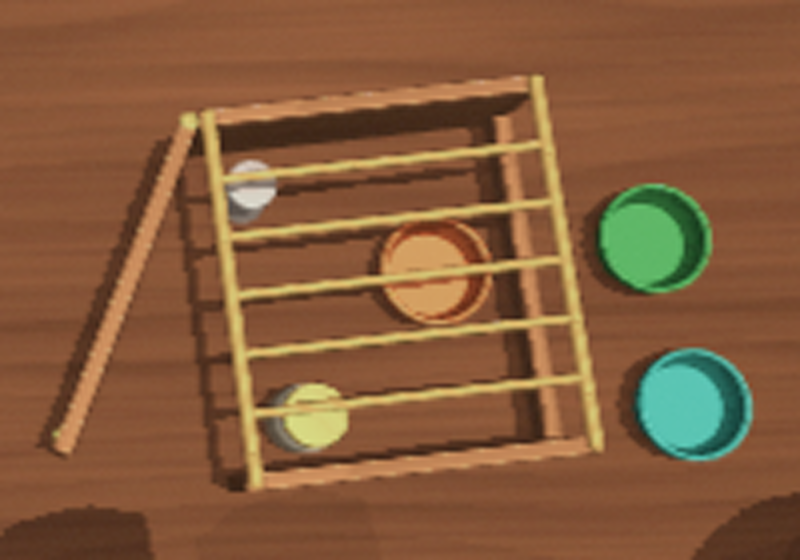

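Emit:
apply_moves(
  moves=[
    {"dp": [38, -30, 0], "twist": [0, 0, -0.126]},
    {"dp": [76, -61, 0], "twist": [0, 0, -0.252]},
    {"dp": [114, -91, 0], "twist": [0, 0, -0.378]},
    {"dp": [152, -122, 0], "twist": [0, 0, -0.504]},
    {"dp": [190, -152, 0], "twist": [0, 0, -0.63]},
  ],
  fingers=-1,
)

```text
t: 1.5
position: [327.8, -389.2, 193.1]
tool_rot: [0.889, 0.457, 0.0, 0.0]
contact_force: [1.1, -0.6, 0.2]
width: 0.59
grip_force: 0.0
```

The crop confirms the orange dish at about (359,198) px, upright at the back. The jar is at (327,233), the jigger at (312,177), and the door is ajar on the left.

Emit:
apply_moves(
  moves=[
    {"dp": [48, -2, 0], "twist": [0, 0, -0.124]},
    {"dp": [97, -4, 0], "twist": [0, 0, -0.248]},
    {"dp": [145, -6, 0], "twist": [0, 0, -0.372]},
    {"dp": [194, -9, 0], "twist": [0, 0, -0.496]},
    {"dp": [242, -11, 0], "twist": [0, 0, -0.62]},
  ],
)

```text
t: 2.0
position: [460.8, -186.5, 193.2]
tool_rot: [0.707, 0.707, 0.0, 0.0]
contact_force: [0.9, -0.6, -0.6]
width: 0.157
grip_force: 0.0
```

Run:
```python
from h import *
s=st()
T=np.array(vision.camera_info("wrist")["cam_to_world"])
cv2.imwrite("pics/w1.png",vision.capture("wrist"))
for q in ["door_hinge","door_edge","hutch","dish_center","jar_center","jigger_center"]: print(q,[(round(d["p"],2),np.round(w(0,d["position"],T)).tolist()) for d in models.pinpoint("wrist",q)[:2]])
i=vision.camera_info("top");T=np.array(i["cam_to_world"])
def ray(u,v,z):
    d=T[:3,:3]@[(u-i["cx"])/i["fx"],(v-i["cy"])/i["fy"],1];o=T[:3,3];return np.round(o+d*(z-o[2])/d[2])
print("dish",ray(250+436/4,130+271/4,34),"jig",ray(250+251/4,130+182/4,60),"jar",ray(250+315/4,130+416/4,75))
print("hook",[ray(*p,65) for p in((93,221),(131,219))],ray(203,221,52))
```

```text
2.0 [ 460.8 -186.5  193.2] [0.707 0.707 0.    0.   ] [ 0.9 -0.6 -0.6] 0.157 0.0
door_hinge [(0.96, [658.0, -229.0, 51.0])]
door_edge [(0.95, [425.0, -138.0, 51.0])]
hutch []
dish_center []
jar_center [(0.7, [445.0, -319.0, 33.0])]
jigger_center [(0.62, [618.0, -283.0, 30.0])]
dish [ 552. -427.   34.] jig [ 620. -286.   60.] jar [ 443. -320.   75.]
hook [array([502., 364.,  65.]), array([504., 253.,  65.])] [493.  44.  52.]
```

View pics/w1.png

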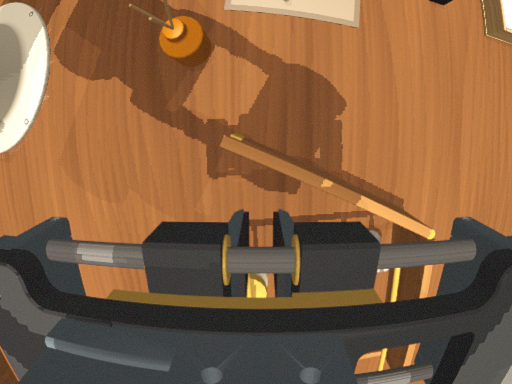

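The wrist view shows the door clear of the closing fingers, which are on its inner side. Its free edge is at (230,138) and its hinge at (432,235). I'll descend.

Emit:
apply_moves(
  moves=[
    {"dp": [0, 0, 35]},
    {"dp": [0, 0, 70]},
    {"dp": [0, 0, 105]},
    {"dp": [0, 0, 135]},
    {"dp": [0, 0, 135]},
  ],
)

```text
validation failed for argument at $.mo...
```

Run:
```python
import numpy as np
h=np.array([658,-234.]);a0=np.radians(185.5)
for th in np.arange(.5,2.2,.1):
    a=a0-th; r=198-18*max(0,th-.5); d=np.array([np.cos(a),np.sin(a)]); n=np.array([np.sin(a),-np.cos(a)])
    print(round(th,1),np.round(h+r*d-24*n))
```

```text
0.5 [ 467. -178.]
0.6 [ 475. -160.]
0.7 [ 484. -143.]
0.8 [ 496. -128.]
0.9 [ 508. -113.]
1.0 [ 522. -100.]
1.1 [537. -89.]
1.2 [553. -79.]
1.3 [570. -71.]
1.4 [587. -65.]
1.5 [604. -60.]
1.6 [622. -58.]
1.7 [640. -57.]
1.8 [657. -58.]
1.9 [675. -60.]
2.0 [691. -65.]
2.1 [707. -70.]
```

Twist is required in every row.

Emit:
apply_moves(
  moves=[
    {"dp": [0, 0, 35], "twist": [0, 0, 0]},
    {"dp": [0, 0, 70], "twist": [0, 0, 0]},
    {"dp": [0, 0, 105], "twist": [0, 0, 0]},
    {"dp": [0, 0, 135], "twist": [0, 0, 0]},
    {"dp": [0, 0, 135], "twist": [0, 0, 0]},
  ],
)

```text
t: 2.85
position: [457.5, -188.4, 55.2]
tool_rot: [0.71, 0.704, -0.001, -0.003]
contact_force: [-0.4, 0.3, 0.4]
width: 0.005
grip_force: 0.0
```

Emit:
apply_moves(
  moves=[
    {"dp": [8, 6, 0], "twist": [0, 0, 0]},
    {"dp": [26, 14, 0], "twist": [0, 0, 0]},
    {"dp": [43, 23, 0], "twist": [0, 0, 0]},
    {"dp": [58, 35, 0], "twist": [0, 0, 0]},
    {"dp": [73, 47, 0], "twist": [0, 0, 0]},
  ],
)

```text
t: 3.35
position: [509.1, -115.3, 60.2]
tool_rot: [0.709, 0.705, 0.001, 0.001]
contact_force: [-0.1, -0.8, 0.5]
width: 0.004
grip_force: 0.3
```

Emit:
apply_moves(
  moves=[
    {"dp": [13, 14, 0], "twist": [0, 0, 0]},
    {"dp": [24, 29, 0], "twist": [0, 0, 0]},
    {"dp": [34, 45, 0], "twist": [0, 0, 0]},
    {"dp": [42, 62, 0], "twist": [0, 0, 0]},
    {"dp": [48, 79, 0], "twist": [0, 0, 0]},
  ],
)

```text
t: 3.85
position: [588.5, -67.5, 60.4]
tool_rot: [0.709, 0.705, 0.001, 0.001]
contact_force: [-0.9, -0.3, 0.6]
width: 0.005
grip_force: 0.3
```

Emit:
apply_moves(
  moves=[
    {"dp": [5, 17, 0], "twist": [0, 0, 0]},
    {"dp": [7, 35, 0], "twist": [0, 0, 0]},
    {"dp": [8, 53, 0], "twist": [0, 0, 0]},
    {"dp": [7, 70, 0], "twist": [0, 0, 0]},
    {"dp": [4, 88, 0], "twist": [0, 0, 0]},
  ],
)

```text
t: 4.35
position: [676.3, -64.2, 60.6]
tool_rot: [0.709, 0.705, 0.001, 0.001]
contact_force: [0.0, 0.9, -0.6]
width: 0.005
grip_force: 0.4
```

Emit:
apply_moves(
  moves=[
    {"dp": [-5, 16, 0], "twist": [0, 0, 0]},
    {"dp": [-10, 32, 0], "twist": [0, 0, 0]},
    {"dp": [-10, 32, 0], "twist": [0, 0, 0]},
    {"dp": [-10, 0, 0], "twist": [0, 0, 0]},
    {"dp": [-10, -10, -40], "twist": [0, 0, 0]},
  ],
)

```text
t: 4.85
position: [658.6, -73.4, 94.7]
tool_rot: [0.709, 0.705, -0.003, -0.004]
contact_force: [-0.4, -0.4, 0.0]
width: 0.006
grip_force: 0.0
```

Run:
```python
from h import *
s=st()
im=vision.capture("top");cv2.imwrite("pics/t2.png",im)
for q in["door_edge","hook_grip","hook_tip","mat","flashlight_center","case_center","opener_center","diffuser_center"]:print(q,pin("top",q))
st()
```

```text
4.85 [658.6 -73.4  94.7] [ 0.709  0.705 -0.003 -0.004] [-0.4 -0.4  0. ] 0.006 0.0
door_edge []
hook_grip []
hook_tip []
mat []
flashlight_center [(0.78, [725.0, 146.0, 17.0])]
case_center [(0.77, [678.0, 342.0, 19.0])]
opener_center [(0.3, [444.0, -319.0, 38.0])]
diffuser_center []
5.3 [664.4 -74.4  97.4] [ 0.709  0.705 -0.    -0.   ] [0.5 0.  0.3] 0.007 0.0
```

Emit:
apply_moves(
  moves=[
    {"dp": [20, -8, -40], "twist": [0, 0, 0]},
    {"dp": [55, -22, -70], "twist": [0, 0, 0]},
    {"dp": [95, -40, -90], "twist": [0, 0, 0]},
    {"dp": [135, -57, -95], "twist": [0, 0, 0]},
    {"dp": [180, -76, -95], "twist": [0, 0, 0]},
  ],
  fingers=1,
)

```text
t: 5.8
position: [589.6, 107.0, 193.7]
tool_rot: [0.71, 0.705, 0.001, 0.001]
contact_force: [1.1, 1.2, 0.9]
width: 0.408
grip_force: 0.0
```

Emit:
apply_moves(
  moves=[
    {"dp": [40, -17, 0], "twist": [0, 0, 0]},
    {"dp": [80, -34, 0], "twist": [0, 0, 0]},
    {"dp": [120, -51, 0], "twist": [0, 0, 0]},
    {"dp": [150, -68, 0], "twist": [0, 0, 0]},
    {"dp": [150, -86, 0], "twist": [0, 0, 0]},
  ],
)

```text
t: 6.3
position: [503.7, 259.6, 192.4]
tool_rot: [0.708, 0.706, 0.0, -0.0]
contact_force: [-0.5, -1.3, 0.3]
width: 0.85
grip_force: 0.0
```

Run:
```python
from h import *
s=st()
T=np.array(vision.camera_info("wrist")["cam_to_world"])
cv2.imwrite("pics/w2.png",vision.capture("wrist"))
for q in ["hook_grip","hook_tip","mat"]: print(q,[(round(d["p"],2),np.round(w(0,d["position"],T)).tolist()) for d in models.pinpoint("wrist",q)[:2]])
im=vision.capture("top");cv2.imwrite("pics/t3.png",im)
for q in["door_edge","door_hinge","hook_grip","hook_tip","mat"]:print(q,pin("top",q))
im=vision.capture("scene");cv2.imwrite("pics/s3.png",im)
for q in["door_edge","hook_tip","mat"]:print(q,pin("scene",q))
st()
```

```text
6.3 [503.7 259.6 192.4] [ 0.708  0.706  0.    -0.   ] [-0.5 -1.3  0.3] 0.85 0.0
hook_grip [(0.65, [507.0, 308.0, 30.0])]
hook_tip []
mat [(0.55, [514.0, 116.0, 4.0])]
door_edge [(0.85, [776.0, -10.0, 55.0])]
door_hinge [(0.77, [657.0, -237.0, 52.0]), (0.75, [444.0, -315.0, 40.0])]
hook_grip [(0.61, [504.0, 311.0, 33.0])]
hook_tip [(0.81, [495.0, 50.0, 11.0])]
mat [(0.6, [512.0, 123.0, 1.0])]
door_edge [(0.73, [778.0, -4.0, 52.0])]
hook_tip [(0.94, [495.0, 50.0, 12.0])]
mat [(0.65, [511.0, 122.0, 3.0])]
7.0 [504.8 256.2 192.9] [ 0.709  0.705 -0.    -0.   ] [0.4 0.2 0.2] 0.997 0.0
```

View pics/w2.png

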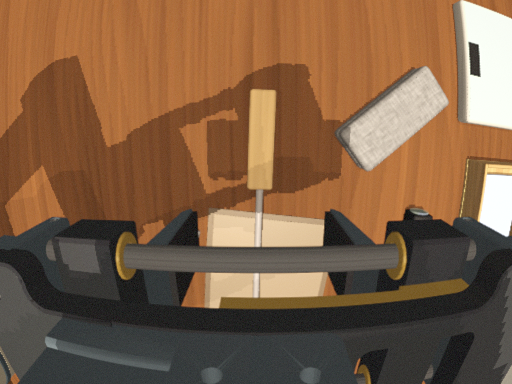

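The hook block is at (262,140) px, free-standing, between the open fingers. The case corner at (340,135) is about 80 mm away. I'll go down to grasp.

Emit:
apply_moves(
  moves=[
    {"dp": [20, 0, 20], "twist": [0, 0, 0.015]},
    {"dp": [39, -1, 55], "twist": [0, 0, 0.033]},
    {"dp": [39, -1, 95], "twist": [0, 0, 0.033]},
    {"dp": [39, -1, 135], "twist": [0, 0, 0.033]},
    {"dp": [39, -1, 172], "twist": [0, 0, 0.033]},
  ],
)

```text
t: 7.5
position: [503.7, 295.4, 19.3]
tool_rot: [0.721, 0.693, -0.0, 0.0]
contact_force: [0.7, 0.8, -0.6]
width: 0.998
grip_force: 0.0
```

Emit:
apply_moves(
  moves=[
    {"dp": [0, 0, 0], "twist": [0, 0, 0]},
    {"dp": [0, 0, 0], "twist": [0, 0, 0]},
    {"dp": [0, 0, 0], "twist": [0, 0, 0]},
    {"dp": [0, 0, 0], "twist": [0, 0, 0]},
    {"dp": [0, 0, 0], "twist": [0, 0, 0]},
  ],
  fingers=-1,
  force=40,
)

```text
t: 8.0
position: [504.7, 295.7, 22.4]
tool_rot: [0.721, 0.693, 0.001, 0.0]
contact_force: [-0.9, 0.0, 0.1]
width: 0.59
grip_force: 0.0
```

Emit:
apply_moves(
  moves=[
    {"dp": [0, 0, 0], "twist": [0, 0, 0]},
    {"dp": [0, 0, 0], "twist": [0, 0, 0]},
    {"dp": [0, 0, 0], "twist": [0, 0, 0]},
    {"dp": [0, 0, 0], "twist": [0, 0, 0]},
  ],
)

```text
t: 8.4
position: [503.9, 295.4, 21.0]
tool_rot: [0.721, 0.693, -0.0, -0.0]
contact_force: [0.3, -0.6, 2.7]
width: 0.304
grip_force: 40.0
```

Emit:
apply_moves(
  moves=[
    {"dp": [0, 0, -10], "twist": [0, 0, 0]},
    {"dp": [0, 0, -25], "twist": [0, 0, 0]},
    {"dp": [0, 0, -35], "twist": [0, 0, -0.02]},
    {"dp": [-20, 5, -35], "twist": [0, 0, -0.04]},
    {"dp": [-50, 10, -35], "twist": [0, 0, -0.04]},
  ],
)

```text
t: 8.9
position: [512.4, 245.7, 56.8]
tool_rot: [0.705, 0.709, 0.001, 0.0]
contact_force: [0.8, -0.1, -2.8]
width: 0.305
grip_force: 40.0
```

Emit:
apply_moves(
  moves=[
    {"dp": [-40, 8, 0], "twist": [0, 0, 0]},
    {"dp": [-80, 16, 0], "twist": [0, 0, 0]},
    {"dp": [-120, 24, 0], "twist": [0, 0, 0]},
    {"dp": [-160, 32, 0], "twist": [0, 0, 0]},
    {"dp": [-200, 40, 0], "twist": [0, 0, 0]},
  ],
)

```text
t: 9.4
position: [552.4, 43.4, 56.4]
tool_rot: [0.706, 0.708, 0.0, 0.0]
contact_force: [1.1, 0.3, -3.3]
width: 0.306
grip_force: 40.0
```

Run:
```python
from h import *
s=st()
for c in("top","scene"):
    im=vision.capture(c);cv2.imwrite(f"pics/{c}4.png",im)
    for q in["hook_tip","dish_center"]:print(c,q,pin(c,q))
st()
```

```text
9.4 [552.4  43.4  56.4] [0.706 0.708 0.    0.   ] [ 1.1  0.3 -3.3] 0.306 39.98286008834839
top hook_tip [(0.7, [555.0, -201.0, 46.0])]
top dish_center [(0.79, [557.0, -428.0, 17.0]), (0.58, [571.0, -596.0, 14.0])]
scene hook_tip [(0.95, [552.0, -201.0, 48.0])]
scene dish_center [(0.78, [574.0, -593.0, 17.0]), (0.73, [549.0, -426.0, 16.0]), (0.54, [442.0, -610.0, 18.0])]
9.7 [551.9  45.7  56.1] [ 0.706  0.708  0.    -0.   ] [ 0.7 -0.7 -2.9] 0.306 39.98207688331604
```

Emit:
apply_moves(
  moves=[
    {"dp": [-45, 0, 0], "twist": [0, 0, 0]},
    {"dp": [-90, 0, 0], "twist": [0, 0, 0]},
    {"dp": [-135, 0, 0], "twist": [0, 0, 0]},
    {"dp": [-180, 0, 0], "twist": [0, 0, 0]},
    {"dp": [-222, 0, 0], "twist": [0, 0, 0]},
  ],
)

```text
t: 10.2
position: [552.4, -177.5, 56.1]
tool_rot: [0.706, 0.708, 0.0, 0.0]
contact_force: [1.8, 0.3, -2.6]
width: 0.303
grip_force: 40.0
```

Run:
```python
from h import *
s=st()
for c in("top","scene"):
    im=vision.capture(c);cv2.imwrite(f"pics/{c}5.png",im)
    for q in["hook_tip","dish_center"]:print(c,q,pin(c,q))
st()
a=cv2.resize(cv2.imread("pics/top5.png")[130:270,250:450],(400,280),interpolation=2)
b=cv2.resize(cv2.imread("pics/scene5.png")[120:225,100:250],(400,280),interpolation=2)
cv2.imwrite("pics/m5.png",np.hstack([a,b]))
```

```text
10.2 [ 552.4 -177.5   56.1] [0.706 0.708 0.    0.   ] [ 1.8  0.3 -2.6] 0.303 39.9829226732254
top hook_tip [(0.81, [552.0, -422.0, 43.0]), (0.25, [539.0, -380.0, -1.0])]
top dish_center [(0.98, [445.0, -611.0, 18.0]), (0.73, [571.0, -596.0, 21.0]), (0.51, [554.0, -427.0, 45.0])]
scene hook_tip [(0.61, [658.0, -238.0, 53.0])]
scene dish_center [(0.9, [573.0, -593.0, 17.0]), (0.65, [550.0, -427.0, 18.0]), (0.58, [444.0, -611.0, 21.0])]
10.5 [ 552.3 -175.4   55.9] [ 0.706  0.708 -0.    -0.   ] [ 0.2  0.4 -3. ] 0.303 39.98206436634064
```

View pics/m5.png

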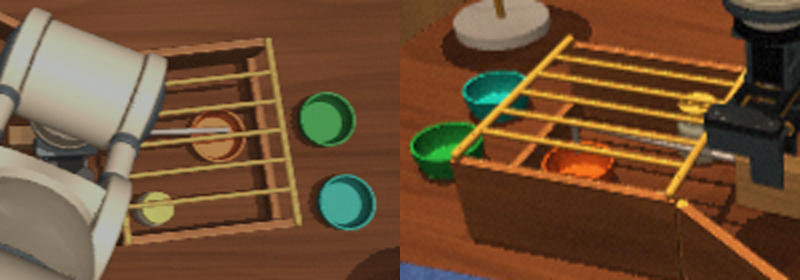

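The left panel shows the tip over the dish at (225,131). The dish is centred at about (218,134). I'll lower into the dish.

Emit:
apply_moves(
  moves=[
    {"dp": [0, 0, 10], "twist": [0, 0, 0]},
    {"dp": [0, 0, 20], "twist": [0, 0, 0]},
    {"dp": [0, 0, 28], "twist": [0, 0, 0]},
    {"dp": [0, 0, 33], "twist": [0, 0, 0]},
    {"dp": [0, 0, 33], "twist": [0, 0, 0]},
  ],
)

```text
t: 11.0
position: [551.8, -176.6, 21.9]
tool_rot: [0.707, 0.708, -0.0, -0.001]
contact_force: [-0.7, 0.6, -1.7]
width: 0.303
grip_force: 40.0
```

Emit:
apply_moves(
  moves=[
    {"dp": [8, 0, 0], "twist": [0, 0, 0]},
    {"dp": [16, 0, 0], "twist": [0, 0, 0]},
    {"dp": [24, 0, 0], "twist": [0, 0, 0]},
    {"dp": [31, -1, 0], "twist": [0, 0, 0]},
    {"dp": [38, -2, 0], "twist": [0, 0, 0]},
  ],
)

```text
t: 11.5
position: [550.5, -138.3, 23.2]
tool_rot: [0.707, 0.708, 0.0, 0.0]
contact_force: [-0.3, -1.8, -2.7]
width: 0.304
grip_force: 40.0
```

Emit:
apply_moves(
  moves=[
    {"dp": [12, -1, 0], "twist": [0, 0, 0]},
    {"dp": [25, -2, 0], "twist": [0, 0, 0]},
    {"dp": [38, -4, 0], "twist": [0, 0, 0]},
    {"dp": [51, -6, 0], "twist": [0, 0, 0]},
    {"dp": [64, -8, 0], "twist": [0, 0, 0]},
  ],
)

```text
t: 12.0
position: [542.0, -73.7, 23.0]
tool_rot: [0.707, 0.708, -0.0, 0.0]
contact_force: [0.6, -2.4, -1.0]
width: 0.305
grip_force: 40.0
```

Run:
```python
from h import *
s=st()
for c in("top","scene"):
    im=vision.capture(c);cv2.imwrite(f"pics/{c}6.png",im)
    for q in["hook_tip","dish_center","jigger_center","jar_center"]:print(c,q,pin(c,q))
st()
a=cv2.resize(cv2.imread("pics/top6.png")[130:270,250:450],(400,280),interpolation=2)
b=cv2.resize(cv2.imread("pics/scene6.png")[120:225,100:250],(400,280),interpolation=2)
cv2.imwrite("pics/m6.png",np.hstack([a,b]))
```

```text
12.0 [542.  -73.7  23. ] [ 0.707  0.708 -0.     0.   ] [ 0.6 -2.4 -1. ] 0.305 39.983417987823486
top hook_tip [(0.44, [544.0, -320.0, 11.0])]
top dish_center [(0.83, [548.0, -353.0, 18.0]), (0.74, [447.0, -610.0, 14.0]), (0.6, [572.0, -597.0, 16.0])]
top jigger_center [(0.55, [624.0, -282.0, 29.0])]
top jar_center [(0.52, [446.0, -316.0, 42.0])]
scene hook_tip [(0.75, [543.0, -317.0, 12.0])]
scene dish_center [(0.93, [568.0, -597.0, 16.0]), (0.81, [443.0, -609.0, 19.0]), (0.7, [544.0, -351.0, 21.0])]
scene jigger_center [(0.54, [510.0, 121.0, 5.0])]
scene jar_center [(0.27, [544.0, -318.0, 15.0])]
12.5 [542.3 -75.3  22.9] [ 0.707  0.707 -0.    -0.   ] [-0.4  0.6 -3.7] 0.302 39.98198390007019
```

View pics/m6.png

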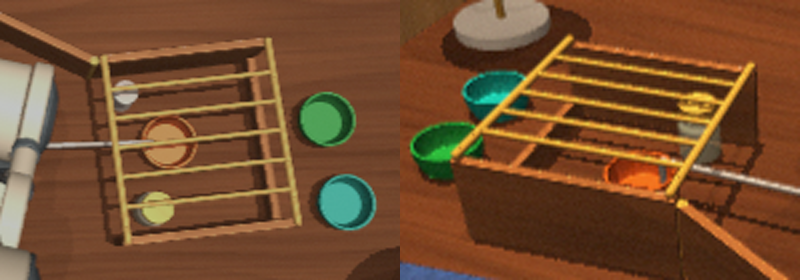

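The dish follows the hook, now at (168,142) in the left panel. The jar and jigger are untouched. I'll keep pulling.

Emit:
apply_moves(
  moves=[
    {"dp": [14, -2, 0], "twist": [0, 0, 0]},
    {"dp": [30, -4, 0], "twist": [0, 0, 0]},
    {"dp": [48, -6, 0], "twist": [0, 0, 0]},
    {"dp": [66, -8, 0], "twist": [0, 0, 0]},
    {"dp": [84, -9, 0], "twist": [0, 0, 0]},
  ],
)

```text
t: 13.0
position: [532.7, 10.7, 23.0]
tool_rot: [0.707, 0.708, -0.0, 0.0]
contact_force: [0.1, -3.4, -0.6]
width: 0.304
grip_force: 40.0
```

Emit:
apply_moves(
  moves=[
    {"dp": [18, -1, 0], "twist": [0, 0, 0]},
    {"dp": [36, -2, 0], "twist": [0, 0, 0]},
    {"dp": [54, -3, 0], "twist": [0, 0, 0]},
    {"dp": [72, -4, 0], "twist": [0, 0, 0]},
    {"dp": [90, -5, 0], "twist": [0, 0, 0]},
  ],
)

```text
t: 13.5
position: [527.3, 100.7, 23.0]
tool_rot: [0.706, 0.708, -0.0, -0.0]
contact_force: [0.7, -3.7, -0.6]
width: 0.306
grip_force: 40.0
```

Emit:
apply_moves(
  moves=[
    {"dp": [18, -1, 0], "twist": [0, 0, 0]},
    {"dp": [36, -2, 0], "twist": [0, 0, 0]},
    {"dp": [54, -3, 0], "twist": [0, 0, 0]},
    {"dp": [72, -4, 0], "twist": [0, 0, 0]},
    {"dp": [90, -5, 0], "twist": [0, 0, 0]},
  ],
)

```text
t: 14.0
position: [521.9, 190.6, 22.9]
tool_rot: [0.706, 0.708, -0.0, -0.0]
contact_force: [0.4, -2.8, -0.3]
width: 0.303
grip_force: 40.0
```

Run:
```python
from h import *
s=st()
for c in("top","scene"):
    im=vision.capture(c);cv2.imwrite(f"pics/{c}7.png",im)
    for q in["hook_tip","dish_center","mat"]:print(c,q,pin(c,q))
```

```text
14.0 [521.9 190.6  22.9] [ 0.706  0.708 -0.    -0.   ] [ 0.4 -2.8 -0.3] 0.303 39.99450981616974
top hook_tip [(0.54, [524.0, -54.0, 13.0])]
top dish_center [(0.68, [527.0, -91.0, 18.0]), (0.63, [575.0, -597.0, 16.0]), (0.57, [448.0, -612.0, 16.0])]
top mat [(0.57, [511.0, 122.0, -2.0])]
scene hook_tip [(0.65, [522.0, -50.0, 16.0])]
scene dish_center [(0.83, [443.0, -610.0, 20.0]), (0.67, [518.0, 207.0, 37.0]), (0.61, [522.0, -88.0, 20.0])]
scene mat [(0.84, [508.0, 124.0, 4.0])]
```

Emit:
apply_moves(
  moves=[
    {"dp": [12, -1, 0], "twist": [0, 0, 0]},
    {"dp": [24, -2, 0], "twist": [0, 0, 0]},
    {"dp": [38, -3, 0], "twist": [0, 0, 0]},
    {"dp": [52, -4, 0], "twist": [0, 0, 0]},
    {"dp": [68, -5, 0], "twist": [0, 0, 0]},
  ],
)

```text
t: 14.9
position: [517.7, 258.4, 22.9]
tool_rot: [0.707, 0.708, -0.0, 0.0]
contact_force: [-0.1, -2.1, -0.5]
width: 0.303
grip_force: 40.0
```

Emit:
apply_moves(
  moves=[
    {"dp": [15, -1, 0], "twist": [0, 0, 0]},
    {"dp": [30, -2, 0], "twist": [0, 0, 0]},
    {"dp": [45, -2, 0], "twist": [0, 0, 0]},
    {"dp": [60, -3, 0], "twist": [0, 0, 0]},
    {"dp": [75, -4, 0], "twist": [0, 0, 0]},
  ],
)

```text
t: 15.4
position: [513.7, 333.3, 22.9]
tool_rot: [0.707, 0.707, -0.0, -0.0]
contact_force: [0.6, -2.9, 0.1]
width: 0.304
grip_force: 40.0
```

Emit:
apply_moves(
  moves=[
    {"dp": [15, -1, 0], "twist": [0, 0, 0]},
    {"dp": [30, -2, 0], "twist": [0, 0, 0]},
    {"dp": [45, -2, 0], "twist": [0, 0, 0]},
    {"dp": [57, -3, 0], "twist": [0, 0, 0]},
    {"dp": [67, -4, 0], "twist": [0, 0, 0]},
  ],
)

```text
t: 15.9
position: [509.7, 400.1, 22.9]
tool_rot: [0.707, 0.708, -0.0, 0.0]
contact_force: [0.3, -2.7, -0.8]
width: 0.306
grip_force: 40.0
```

Run:
```python
from h import *
s=st()
for c in("top","scene"):
    im=vision.capture(c);cv2.imwrite(f"pics/{c}8.png",im)
    for q in["hook_tip","dish_center","mat"]:print(c,q,pin(c,q))
a=cv2.resize(cv2.imread("pics/top8.png")[100:300,0:290],(400,276),interpolation=2)
b=cv2.resize(cv2.imread("pics/scene8.png")[140:340,250:512],(400,276),interpolation=2)
cv2.imwrite("pics/m8.png",np.hstack([a,b]))
```

```text
15.9 [509.7 400.1  22.9] [ 0.707  0.708 -0.     0.   ] [ 0.3 -2.7 -0.8] 0.306 39.996880888938904
top hook_tip [(0.8, [509.0, 156.0, 11.0]), (0.45, [388.0, 129.0, -5.0]), (0.28, [514.0, 122.0, 17.0])]
top dish_center [(0.98, [516.0, 123.0, 18.0]), (0.94, [446.0, -612.0, 15.0]), (0.86, [575.0, -594.0, 16.0])]
top mat [(0.68, [511.0, 122.0, 2.0])]
scene hook_tip [(0.71, [510.0, 158.0, 17.0])]
scene dish_center [(0.87, [445.0, -613.0, 17.0]), (0.71, [509.0, 416.0, 33.0]), (0.64, [571.0, -594.0, 19.0])]
scene mat [(0.71, [512.0, 123.0, 5.0]), (0.54, [365.0, -18.0, 48.0])]
```

View pics/m8.png

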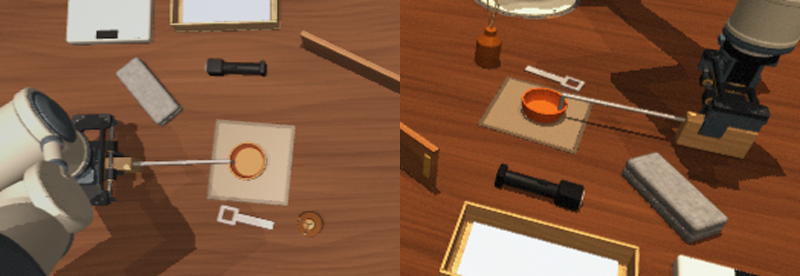

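The dish stands upright at the mat centre, (248,160) in the left panel, with the hook tip still inside. Next I back off slightly, lift, retract and set the hook down.

Emit:
apply_moves(
  moves=[
    {"dp": [-5, 0, 0], "twist": [0, 0, 0]},
    {"dp": [-5, 0, -12], "twist": [0, 0, 0]},
    {"dp": [-5, 0, -26], "twist": [0, 0, 0]},
    {"dp": [-5, 0, -42], "twist": [0, 0, 0]},
    {"dp": [-5, 0, -50], "twist": [0, 0, 0]},
  ],
)

```text
t: 16.8
position: [510.7, 394.6, 75.6]
tool_rot: [0.707, 0.707, 0.001, 0.0]
contact_force: [0.1, 0.2, -2.6]
width: 0.304
grip_force: 40.0
```

Emit:
apply_moves(
  moves=[
    {"dp": [18, 0, 0], "twist": [0, 0, 0]},
    {"dp": [40, 0, 0], "twist": [0, 0, 0]},
    {"dp": [62, 0, 0], "twist": [0, 0, 0]},
    {"dp": [75, 0, 0], "twist": [0, 0, 0]},
    {"dp": [75, 0, 12], "twist": [0, 0, 0]},
  ],
)

```text
t: 17.3
position: [510.5, 471.2, 62.4]
tool_rot: [0.706, 0.708, 0.002, 0.0]
contact_force: [0.5, 0.1, -3.2]
width: 0.302
grip_force: 40.0
```

Emit:
apply_moves(
  moves=[
    {"dp": [0, 0, 15], "twist": [0, 0, 0]},
    {"dp": [0, 0, 27], "twist": [0, 0, 0]},
    {"dp": [0, 0, 34], "twist": [0, 0, 0]},
    {"dp": [0, 0, 38], "twist": [0, 0, 0]},
    {"dp": [0, 0, 40], "twist": [0, 0, 0]},
  ],
)

```text
t: 17.8
position: [509.6, 468.1, 21.0]
tool_rot: [0.707, 0.707, -0.001, 0.0]
contact_force: [-4.1, -10.2, 17.2]
width: 0.303
grip_force: 40.0
```

Emit:
apply_moves(
  moves=[
    {"dp": [0, 0, -0.7], "twist": [0, 0, 0]},
    {"dp": [0, 0, -0.7], "twist": [0, 0, 0]},
  ],
)

```text
t: 18.0
position: [510.1, 469.1, 22.0]
tool_rot: [0.707, 0.707, 0.0, 0.0]
contact_force: [0.1, 0.3, -2.3]
width: 0.304
grip_force: 40.0
```

Emit:
apply_moves(
  moves=[
    {"dp": [0, 0, 0], "twist": [0, 0, 0]},
    {"dp": [0, 0, 0], "twist": [0, 0, 0]},
    {"dp": [0, 0, 0], "twist": [0, 0, 0]},
    {"dp": [0, 0, 0], "twist": [0, 0, 0]},
    {"dp": [0, 0, 0], "twist": [0, 0, 0]},
  ],
  fingers=0.6,
)

```text
t: 18.5
position: [509.7, 469.1, 21.7]
tool_rot: [0.707, 0.707, 0.0, -0.0]
contact_force: [0.1, 0.3, 0.2]
width: 0.711
grip_force: 0.0
```

Emit:
apply_moves(
  moves=[
    {"dp": [0, 0, -15], "twist": [0, 0, 0]},
    {"dp": [0, 0, -45], "twist": [0, 0, 0]},
    {"dp": [0, 0, -85], "twist": [0, 0, 0]},
    {"dp": [0, 0, -130], "twist": [0, 0, 0]},
    {"dp": [0, 0, -170], "twist": [0, 0, 0]},
  ],
)

```text
t: 19.0
position: [509.8, 469.1, 195.2]
tool_rot: [0.707, 0.707, 0.001, 0.0]
contact_force: [0.2, -0.5, 0.1]
width: 0.798
grip_force: 0.0
```

Run:
```python
from h import *
s=st()
im=vision.capture("top");cv2.imwrite("pics/top9.png",im)
for q in["hook_tip","hook_grip","dish_center","door_edge","door_hinge","hutch"]:print(q,pin("top",q))
im=vision.capture("scene")
for q in["hook_tip","hook_grip","dish_center","door_edge","door_hinge","hutch"]:print(q,pin("scene",q))
h=np.array([658,-235.]);a0=np.radians(185.5)
for th in [2.3]+list(np.arange(2.1,-.01,-.15)):
    a=a0-th; r=170; d=np.array([np.cos(a),np.sin(a)]); n=np.array([np.sin(a),-np.cos(a)])
    print(round(th,2),np.round(h+r*d+23*n))
```

```text
19.0 [509.8 469.1 195.2] [0.707 0.707 0.001 0.   ] [ 0.2 -0.5  0.1] 0.798 0.0
hook_tip [(0.76, [514.0, 224.0, 11.0]), (0.64, [661.0, -239.0, 51.0])]
hook_grip [(0.56, [510.0, 488.0, 34.0])]
dish_center [(0.76, [512.0, 122.0, 17.0]), (0.59, [575.0, -595.0, 15.0]), (0.55, [445.0, -611.0, 13.0])]
door_edge [(0.68, [774.0, -10.0, 53.0])]
door_hinge [(0.94, [658.0, -236.0, 51.0])]
hutch [(0.76, [540.0, -381.0, 0.0])]
hook_tip [(0.76, [509.0, 230.0, 9.0])]
hook_grip [(0.62, [510.0, 483.0, 35.0])]
dish_center [(0.82, [573.0, -595.0, 17.0]), (0.77, [510.0, 126.0, 20.0]), (0.58, [444.0, -611.0, 18.0])]
door_edge [(0.9, [776.0, -6.0, 51.0])]
door_hinge [(0.68, [661.0, -234.0, 56.0])]
hutch [(0.92, [540.0, -379.0, 2.0])]
2.3 [ 777. -112.]
2.1 [750. -90.]
1.95 [728. -78.]
1.8 [703. -70.]
1.65 [678. -65.]
1.5 [652. -64.]
1.35 [627. -66.]
1.2 [602. -73.]
1.05 [578. -83.]
0.9 [557. -97.]
0.75 [ 537. -113.]
0.6 [ 520. -133.]
0.45 [ 507. -154.]
0.3 [ 496. -178.]
0.15 [ 489. -203.]
0.0 [ 487. -228.]
```

View pics/top9.png

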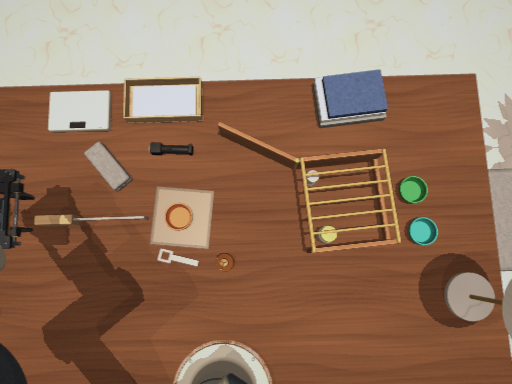

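The hook stands at (53,220)→(147,218), clear of the dish at (179,217) on the mat. The door is open from (298,163) to (220,125). I'll go over to its far face.

Emit:
apply_moves(
  moves=[
    {"dp": [-40, 18, 0], "twist": [0, 0, 0]},
    {"dp": [-80, 36, 0], "twist": [0, 0, 0]},
    {"dp": [-120, 54, 0], "twist": [0, 0, 0]},
    {"dp": [-160, 72, 0], "twist": [0, 0, 0]},
    {"dp": [-200, 90, 0], "twist": [0, 0, 0]},
  ],
  fingers=-1,
)

```text
t: 20.2
position: [600.4, 267.5, 191.7]
tool_rot: [0.707, 0.707, 0.0, 0.0]
contact_force: [1.3, 1.3, -0.0]
width: 0.389
grip_force: 0.0
```

Emit:
apply_moves(
  moves=[
    {"dp": [-40, 18, 0], "twist": [0, 0, 0]},
    {"dp": [-80, 36, 0], "twist": [0, 0, 0]},
    {"dp": [-120, 54, 0], "twist": [0, 0, 0]},
    {"dp": [-160, 72, 0], "twist": [0, 0, 0]},
    {"dp": [-200, 90, 0], "twist": [0, 0, 0]},
  ],
)

```text
t: 20.7
position: [690.6, 67.4, 191.6]
tool_rot: [0.707, 0.707, 0.0, -0.0]
contact_force: [0.1, 0.6, 0.1]
width: 0.003
grip_force: 0.0
```

Emit:
apply_moves(
  moves=[
    {"dp": [-40, 20, 0], "twist": [0, 0, 0]},
    {"dp": [-80, 40, 0], "twist": [0, 0, 0]},
    {"dp": [-120, 60, 0], "twist": [0, 0, 0]},
    {"dp": [-160, 80, 0], "twist": [0, 0, 0]},
    {"dp": [-181, 91, 0], "twist": [0, 0, 0]},
  ],
)

```text
t: 21.2
position: [782.1, -115.5, 191.1]
tool_rot: [0.708, 0.707, -0.0, 0.0]
contact_force: [-0.3, -0.4, 0.1]
width: 0.004
grip_force: 0.0
```

Run:
```python
from h import *
s=st(); print(np.round(s["joints"],2))
```

```text
21.2 [ 782.1 -115.5  191.1] [ 0.708  0.707 -0.     0.   ] [-0.3 -0.4  0.1] 0.004 0.0
[-0.22  0.75  0.85 -0.    1.54 -0.22]
```

Emit:
apply_moves(
  moves=[
    {"dp": [0, 0, 40], "twist": [0, 0, 0]},
    {"dp": [0, 0, 80], "twist": [0, 0, 0]},
    {"dp": [0, 0, 115], "twist": [0, 0, 0]},
    {"dp": [0, 0, 135], "twist": [0, 0, 0]},
    {"dp": [0, 0, 135], "twist": [0, 0, 0]},
  ],
)

```text
t: 21.7
position: [779.1, -111.3, 52.7]
tool_rot: [0.707, 0.707, -0.002, -0.003]
contact_force: [-0.3, -1.3, 0.4]
width: 0.003
grip_force: 0.0
```

Emit:
apply_moves(
  moves=[
    {"dp": [9, -13, 0], "twist": [0, 0, 0]},
    {"dp": [22, -31, 0], "twist": [0, 0, 0]},
    {"dp": [34, -53, 0], "twist": [0, 0, 0]},
    {"dp": [42, -78, 0], "twist": [0, 0, 0]},
    {"dp": [47, -103, 0], "twist": [0, 0, 0]},
  ],
)

```text
t: 22.2
position: [678.6, -64.4, 58.5]
tool_rot: [0.707, 0.708, 0.001, 0.001]
contact_force: [0.9, -1.1, -0.4]
width: 0.001
grip_force: 0.4
```

Emit:
apply_moves(
  moves=[
    {"dp": [2, -24, 0], "twist": [0, 0, 0]},
    {"dp": [0, -48, 0], "twist": [0, 0, 0]},
    {"dp": [-7, -73, 0], "twist": [0, 0, 0]},
    {"dp": [-17, -98, 0], "twist": [0, 0, 0]},
    {"dp": [-31, -119, 0], "twist": [0, 0, 0]},
  ],
)

```text
t: 22.7
position: [559.4, -96.1, 58.3]
tool_rot: [0.707, 0.708, 0.001, 0.001]
contact_force: [1.8, 0.8, -0.2]
width: 0.004
grip_force: 0.4
```

Run:
```python
from h import *
st()
im=vision.capture("scene")
for q in["door_edge","door_hinge"]:print(q,pin("scene",q))
im=vision.capture("top")
for q in["door_edge","door_hinge"]:print(q,pin("top",q))
```

```text
22.7 [559.4 -96.1  58.3] [0.707 0.708 0.001 0.001] [ 1.8  0.8 -0.2] 0.004 0.4074999026488513
door_edge [(0.71, [481.0, -44.0, 52.0]), (0.55, [510.0, 121.0, 4.0])]
door_hinge [(0.57, [656.0, -236.0, 55.0])]
door_edge [(0.7, [622.0, -284.0, 30.0])]
door_hinge [(0.44, [658.0, -238.0, 52.0])]
```

Emit:
apply_moves(
  moves=[
    {"dp": [-17, -22, 0], "twist": [0, 0, 0]},
    {"dp": [-37, -39, 0], "twist": [0, 0, 0]},
    {"dp": [-58, -52, 0], "twist": [0, 0, 0]},
    {"dp": [-82, -63, 0], "twist": [0, 0, 0]},
    {"dp": [-102, -69, 0], "twist": [0, 0, 0]},
  ],
)

```text
t: 23.5
position: [490.7, -198.8, 56.9]
tool_rot: [0.707, 0.708, 0.0, 0.0]
contact_force: [1.8, 0.0, -0.8]
width: 0.003
grip_force: 0.4
```

Emit:
apply_moves(
  moves=[
    {"dp": [-7, -1, 0], "twist": [0, 0, 0]},
    {"dp": [-13, -2, 0], "twist": [0, 0, 0]},
    {"dp": [-19, -3, 0], "twist": [0, 0, 0]},
    {"dp": [-24, -3, 0], "twist": [0, 0, 0]},
    {"dp": [-28, -3, 0], "twist": [0, 0, 0]},
  ],
)

```text
t: 24.0
position: [487.6, -225.7, 56.6]
tool_rot: [0.707, 0.708, 0.0, -0.0]
contact_force: [5.0, 23.0, 3.8]
width: 0.003
grip_force: 12.0
```

Emit:
apply_moves(
  moves=[
    {"dp": [0, 0, 0], "twist": [0, 0, 0]},
    {"dp": [0, 0, 0], "twist": [0, 0, 0]},
  ],
)

```text
t: 24.2
position: [487.7, -225.3, 56.6]
tool_rot: [0.707, 0.708, 0.0, -0.0]
contact_force: [2.7, 5.4, 1.3]
width: 0.004
grip_force: 2.7
```

Emit:
apply_moves(
  moves=[
    {"dp": [5, 0, 0], "twist": [0, 0, 0]},
    {"dp": [25, 0, 0], "twist": [0, 0, 0]},
    {"dp": [50, 0, -30], "twist": [0, 0, 0]},
    {"dp": [80, 0, -70], "twist": [0, 0, 0]},
    {"dp": [120, 0, -110], "twist": [0, 0, 0]},
  ],
)

```text
t: 24.7
position: [487.1, -109.7, 163.4]
tool_rot: [0.707, 0.707, -0.0, -0.0]
contact_force: [0.9, 0.3, 0.8]
width: 0.006
grip_force: 0.0
```

Emit:
apply_moves(
  moves=[
    {"dp": [40, 0, -30], "twist": [0, 0, 0]},
    {"dp": [75, 0, -60], "twist": [0, 0, 0]},
    {"dp": [110, 0, -90], "twist": [0, 0, 0]},
    {"dp": [110, 0, -120], "twist": [0, 0, 0]},
  ],
)

```text
t: 25.1
position: [486.4, 3.0, 283.4]
tool_rot: [0.706, 0.709, 0.0, -0.0]
contact_force: [0.9, -0.1, -0.4]
width: 0.005
grip_force: 0.0
```

Run:
```python
from h import *
st()
im=vision.capture("scene");cv2.imwrite("pics/sF.png",im)
for q in["door_edge","door_hinge","hutch","dish_center","jar_center","jigger_center"]:print(q,pin("scene",q))
i2=vision.capture("top")
for q in["door_edge","door_hinge"]:print(q,pin("top",q))
cv2.imwrite("pics/mF.png",np.hstack([cv2.resize(im,(400,300)),cv2.resize(i2[130:270,250:437],(400,300),interpolation=2)]))
```

```text
25.1 [486.4   3.  283.4] [ 0.706  0.709  0.    -0.   ] [ 0.9 -0.1 -0.4] 0.005 0.0
door_edge [(0.68, [402.0, -250.0, 50.0])]
door_hinge [(0.75, [659.0, -234.0, 56.0])]
hutch [(0.91, [540.0, -375.0, -2.0])]
dish_center [(0.8, [507.0, 122.0, 19.0]), (0.68, [568.0, -595.0, 15.0]), (0.68, [444.0, -612.0, 16.0])]
jar_center [(0.73, [440.0, -319.0, 36.0])]
jigger_center []
door_edge [(0.69, [402.0, -256.0, 49.0]), (0.19, [622.0, -281.0, 27.0])]
door_hinge [(0.66, [660.0, -239.0, 50.0])]
```

View pics/mF.png

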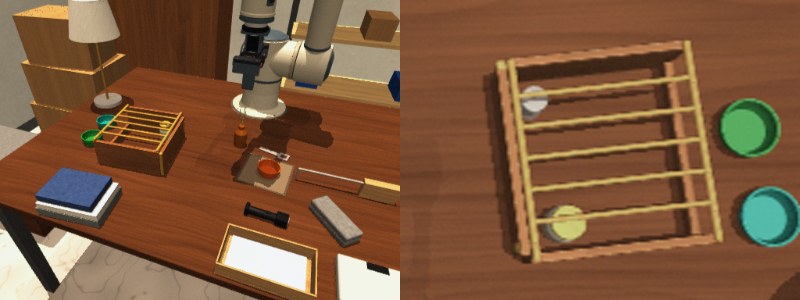

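The final view shows the door flush along the mouth, and it met a firm stop at 23 N. The dish is upright on the mat at (268,170), the hook lies clear of it, and the jar and jigger are in place. I'll hand in.

```bash
python3 -c "
from cell import order
print(order.finish_job())"
```

```text
the job is handed in; nothing more can be done
None
```

The job is handed in: the orange dish is upright at the centre of the mat, the hook stands on the credenza clear of it, and the hutch door is pushed shut against its stop, after about 25 s of robot time; no verdict came back.

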